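Slacken the left-hand wing nut on a glass grinding wheel

ROBOT

A 6-joint arm with a two-finger parallel gripper is mounted at the origin on the work surface. World frame = base frame: x ahead of the robot, y to its left, z up, the work surface at z = 0. Lengths are in m, angles in degrees, forces in N, time in s.
With the tool pointing down it reaches from about 0.4 to 0.825 m from the base axis. Payload 7 kg.
Tool frame: the origin (TCP) lies at the very end of the fingers, on their centre line; the grasp point (between the pads) lies 19 mm behind it (r.hold_point_z is the distance from the TCP to the grasp point, in m); x points along the fingers, y is the direction in which the jaws open and shut, and the axes are right-handed (so a half turn about x gives the same grasp; the last joint's range is limited). The gripper opens to 88 mm and grips with 3 to 60 N. Pads are 19 mm wide; open, the fingers measure 130 mm over their backs; the gripper's body (78 mm by 193 mm) begins 47 mm behind the grasp point.
Start: joints at [89.846, 20.546, 0.682, 0, -70.136, -16.507], TCP at [0.194, 0.647, 0.227] pointing down, gripper open.
Joint ranges: [-176.03, 176.03], [-82.01, 121.73], [-58.28, 71.71], [-173.87, 95.51], [-174.79, -0.11], [-173.66, 173.66]. Speed limits (degrees/s): [136.94, 136.94, 172.46, 180, 180, 180].

INTERFACE

Orientations are given as [roll, pitch, yaw] about the fixed x, y, z axes, in that order (R = Rz(yaw) Ry(pitch) Rx(roll)).
In Python, from plant import r gives the robot as it stands. The module is installed in compiled form; this text tells all that it offers.
- The arm moves only by the shell command python3 -m creep 'ROWS' [FORCE]. ROWS is JSON, a list of rows, each a list of 7 numbers: the turn, a rotation vector about the tool's x, y, z in rad, then the shift along the tool's x, y, z in cm, then the opening in per cent of the stroke, from 0 (shut) to 100 (fully open). In form: [[rx, ry, rz, x, y, z, fingers], ...]. A call has 1 to 8 rows; each row shifts and turns the commanded pose from where the row before left it, along the tool's axes as they then stand; what a row does not reach is not made up. A row lasts 1/10 s, in which the tool goes at most 50 mm and 8.59 degrees, less where a joint would pass 70% of its speed; a pose out of reach is approached as far as the arm can. A call is refused whole if a number of a shift passes 5 or a number of a turn 0.15, either way. A call with a gripper value outside its range is refused whole. The fingers move at their own pace and stop on an object; FORCE is the grip in N (left out, the last holds). Time passes only in rows, so rows that do not move let the fingers close. It gives the time, the measured TCP pose, the force and the opening at its end, in the units of the state.
- r.get_state(): the state, without advancing time (a new reading comes with each control period).
- r.capture(name): name is "scene" or "top"; returns (picture, depth): 480x640x3 uint8, blue, green, red; 480x640 float32, m along the optical axis (not along the pixel's ray), 0 where there is no reading.
- r.camera_info(name): a dict with "fovy" (degrees; the focal length in pixels is half the picture's height over the tangent of half this angle, whatever the lens; pixels are square), "cx", "cy" (the principal point, pixels), "dist_coeffs" ([k1, k2, p1, p2, k3] as OpenCV has them; the pictures are not rectified), "camera_from_world" (4x4, takes a point from world to camera coordinates). Camera axes: x right, y down, z forward; pixel columns grow to the right and rows downward; lengths in m; the calibration is good to about 2 mm. A picture is of the moment at which its call begins. camera_info takes no time and is no camera call.
- r.close_job(): hands the job in, once; it reports no verdict.
Trained networks look in the newest picture that a camera, given by its name, has taken for a name from the list of things; names that differ only in an ending like _2 or _b are one class to them, and where a whole thing is asked for, a point or a joint stands for the part that bears it (a point fixed in the world has none). Each returns a list of dicts, best first, with "score" (0 to 1); they miss things now and then, are a little off and sometimes report something else, mostly with a low value. They report only what shows in the picture. A call takes as long as a camera call. They do not tell look-alikes from the thing itself.
- r.look_for(query, camera): "rect" ([left, top, right, bottom] in pixels, round what is visible of it).
- r.masks_of(query, camera): "pixels" (480x640 bool, what is visible of it) and "rect" ([left, top, right, bottom] in pixels, round what is visible of it).
The state is a dict: "time_s": time; "joints": joint angles; "qd": joint speeds; "joint_torque": joint torques, N m; "tcp_pos": TCP position; "eef_rot": TCP orientation; "contact_force": force on the tool from outside, world axes, zero at the start; "moment": the same for the moment, N m; "gripper_width": finger opening in m.
Only numpy, scipy, OpenCV 4.12 (cv2) and the standard library are available. Lean on these libraries where they do the work, as an engineer would, in place of code of your own. Each camera call takes 0.05 s, during which the arm holds its last target. There are 200 camera calls.

TASK

The larger of the two grinding wheels has to come off its stand, so slacken its wing nut: it is the one with an engraved line on one wing and it has a left-hand thread, so it loosens clockwise seen from above. Turn it clockwise, never tightening it, until the line on the wing meets the line engraved on the flange beneath it, then let go. Leave the plain nut on the smaller wheel and the faceted crystal as they are.

Things in the scene. Friction and masses are not known exactly. Their poses are not given: they have to be found in the camera images.
- lh_nut (a joint): Angle of the engraved left-hand nut of the larger wheel, rad. 0 = line on its wing points at the line on the flange; grows as it turns clockwise seen from above. Starts at -1.3 to -1.0; tight stop -1.65, other stop +0.6. Stiff (0.08 N m), stays put, hardly rises. Stand, wheel and flange are fixed. Flange: grey steel, 92 mm across, top at z 56 mm, its line 5 mm wide, 25 to 45 mm from the axis.
- lh_nut_grip (a point): Grip point of the engraved nut, on its upright axis, 87 mm above the table. Aluminium bar 50 long, 14 thick, 36 high (z 62 to 98 mm), on a round foot 40 across (z 56 to 62); 5 mm stud end on top. x = along the bar to the wing with the dark line (5 mm wide, on top and end face), y = across its thickness, z up. Below: flange, dark grey wheel 140 across, top at z 50, base plate 130 square.
- rh_nut_end (a point): Leave alone: point on top of the plain nut of the smaller wheel, z 98 mm, 18 mm from that nut's axis along its bar (x = along the bar, outwards from the axis; z up). Nut of the same size and material as the other, but no engraved line on it or its flange. Flange 68 mm across, wheel 100 mm; heights and base plate as on the other stand.
- crystal_center (a point): To be left alone: centre (25 mm above the table) of a loose faceted block of clear glass, 64 mm in diameter and 50 mm high, standing on the table beyond the two stands.
Mind the look-alikes: they are no part of the job. What is shaped like the part that bears lh_nut but green is not meant.

How it is judged:
By the outcome, as a careful person would: the job done as asked, in the order asked, and still so for the second after the job is handed in, with the robot touching nothing.
It also fails if it takes over 32 s, if anything falls off the work surface, if the arm or the gripper's body presses on something with over 40 N, if the wrist force passes 120 N, or if a joint passes its speed limit or range.

## Working session

There is one attempt and no reset: what is moved stays moved. The work goes in short steps, Python scripts to look and compute and a shell command to move; the robot and the scene stay as the last step left them, time stands still between calls to the robot, and variables do not carry over. Pictures are saved under pics/ and viewed, about 8 in all and at most 12, crops included, and the job is handed in when it is done.

```bash
mkdir -p pics
cat > h.py <<'E'
import numpy as np, cv2
from plant import r
def cam(n):
    i=r.camera_info(n); f=240/np.tan(np.radians(i["fovy"])/2)
    K=np.array([[f,0,i["cx"]],[0,f,i["cy"]],[0,0,1]]); return K,np.array(i["dist_coeffs"],float),np.array(i["camera_from_world"])
def world_z(n,uv,z):
    "pixels -> world points on plane z"
    K,d,T=cam(n); uv=np.asarray(uv,float).reshape(-1,1,2)
    p=cv2.undistortPoints(uv,K,d).reshape(-1,2); ray=np.c_[p,np.ones(len(p))]@T[:3,:3]
    c=-T[:3,:3].T@T[:3,3]; return c+ray*((z-c[2])/ray[:,2])[:,None]
def project(n,P):
    K,d,T=cam(n); return cv2.projectPoints(np.asarray(P,float).reshape(-1,3),cv2.Rodrigues(T[:3,:3])[0],T[:3,3],K,d)[0].reshape(-1,2)
E
python3 - <<'E'
from h import *
for n in("scene","top"):
    im,d=r.capture(n); cv2.imwrite(f"pics/{n}0.png",im); np.save(f"{n}0.npy",d)
    K,_,T=cam(n); print(n,K[0,0],-T[:3,:3].T@T[:3,3])
    for q in("lh_nut","rh_nut_end","crystal_center"):
        print(q,[(round(o["score"],2),np.round(o["rect"])) for o in r.look_for(q,n)])
print(r.get_state())
E
```

```text
scene 550.0111538711787 [ 1.0554414  -0.48001019  0.90309389]
lh_nut [(0.82, array([270., 196., 297., 222.])), (0.67, array([149., 222., 174., 258.])), (0.58, array([173., 322., 200., 359.]))]
rh_nut_end [(0.69, array([409., 150., 428., 178.]))]
crystal_center [(0.57, array([418., 265., 448., 297.]))]
top 555.134436501005 [ 0.49879989 -0.10876872  1.01833446]
lh_nut [(0.9, array([324., 282., 346., 310.])), (0.88, array([494., 197., 524., 226.])), (0.87, array([459., 322., 488., 354.]))]
rh_nut_end [(0.76, array([155., 241., 181., 269.]))]
crystal_center [(0.78, array([238., 128., 269., 162.]))]
{'time_s': 0.4, 'joints': array([ 8.98442777e+01,  2.05537810e+01,  6.74412967e-01, -1.64611387e-03,
       -7.01366857e+01, -1.65075849e+01]), 'qd': array([ 0.03232796, -0.15493596,  0.07101738,  0.00301329,  0.00370637,
        0.12519022]), 'joint_torque': array([-3.61782013e-04, -5.81674719e+01,  2.92923313e+01,  6.99356854e+00,
        1.08035302e-02, -7.61830347e-05]), 'tcp_pos': array([0.19354775, 0.64655653, 0.22641484]), 'eef_rot': array([100.99971835,  89.98387181, -95.66414838]), 'contact_force': array([-0.02142562, -0.28750215,  0.01075862]), 'moment': array([ 0.0132672 , -0.01297075, -0.02899889]), 'gripper_width': 0.08754784106077305}
```

View pics/scene0.png

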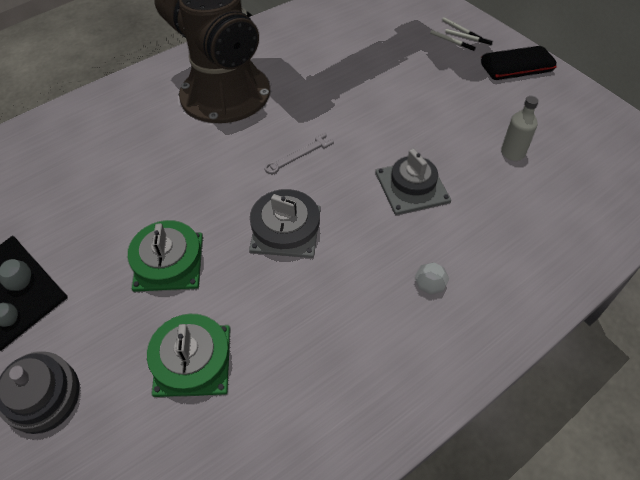

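View pics/top0.png

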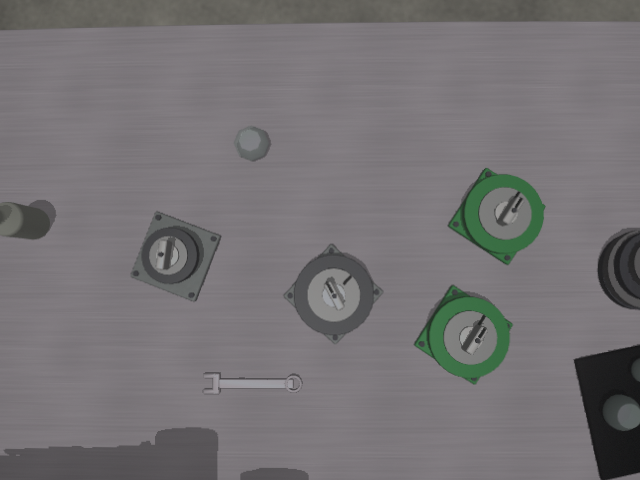

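Candidates in the top view are the dark grey large wheel (334,295), green look-alikes (508,212) and (473,338), and the plain nut on the small wheel (168,254). The crystal is at (252,143). I choose (334,295), which is grey, large and has a line on its flange at about (348,280). Next is a close crop to check it.

Run:
```python
from h import *
im=cv2.imread("pics/top0.png")[240:350,280:390]; s=cv2.imread("pics/scene0.png")[180:265,240:330]
a=cv2.resize(im,(440,440),interpolation=cv2.INTER_CUBIC); b=cv2.resize(s,(360,340),interpolation=cv2.INTER_CUBIC)
o=np.zeros((440,800,3),np.uint8); o[:,:440]=a; o[:340,440:]=b; cv2.imwrite("pics/crop1.png",o)
# wheel top circle centre from dark mask
im=cv2.imread("pics/top0.png"); g=cv2.cvtColor(im,cv2.COLOR_BGR2GRAY)
print(g[295,290:380:3])
d=np.load("top0.npy"); print(d[280:310:5,315:355:4].round(3))
print(world_z("top",[[334,295],[168,254],[252,143],[508,212],[473,338]],.09).round(3))
```

```text
[ 70  94  83  83  84  83 139 139 138 138 138 159 159 114  71  72 107 106
 150 136 136 136 135 123  80  81  80  80 105  98]
[[0.959 0.962 0.959 0.959 0.961 0.959 0.959 0.957 0.96  0.96 ]
 [0.958 0.957 0.962 0.919 0.918 0.951 0.958 0.96  0.957 0.959]
 [0.958 0.957 0.958 0.919 0.915 0.919 0.954 0.947 0.958 0.956]
 [0.956 0.958 0.949 0.951 0.917 0.911 0.953 0.949 0.953 0.959]
 [0.959 0.956 0.957 0.95  0.952 0.912 0.918 0.949 0.955 0.954]
 [0.957 0.956 0.956 0.953 0.95  0.912 0.916 0.915 0.955 0.953]]
[[ 0.463 -0.128  0.09 ]
 [ 0.532  0.151  0.09 ]
 [ 0.721  0.01   0.09 ]
 [ 0.6   -0.42   0.09 ]
 [ 0.391 -0.357  0.09 ]]
```

View pics/crop1.png

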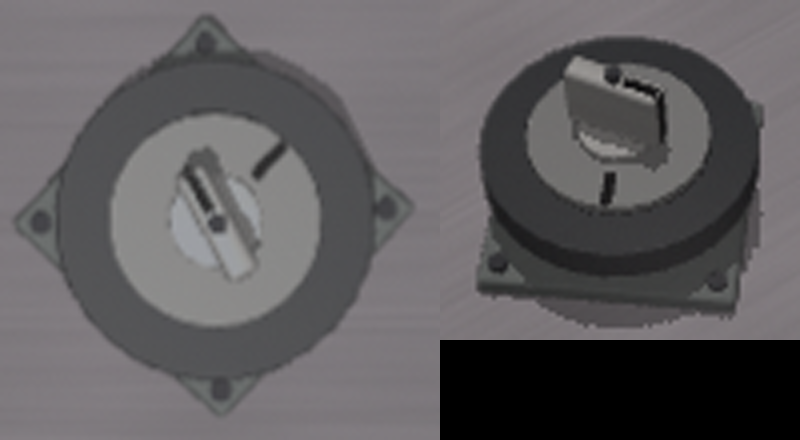

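```bash
cat > meas.py <<'E'
from h import *
def zmap(n,d):
    K,dc,T=cam(n); v,u=np.mgrid[:480,:640]
    p=cv2.undistortPoints(np.stack([u,v],-1).reshape(-1,1,2).astype(float),K,dc).reshape(-1,2)
    c=np.c_[p,np.ones(len(p))]*d.reshape(-1,1); return ((c-T[:3,3])@T[:3,:3]).reshape(480,640,3)
def meas(im,d,c0=(.463,-.128)):
    g=cv2.cvtColor(im,cv2.COLOR_BGR2GRAY); W=zmap("top",d)
    rr=np.hypot(W[...,0]-c0[0],W[...,1]-c0[1])
    m=((g>115)&(rr<.06)).astype(np.uint8); h=max(cv2.findContours(m,0,1)[0],key=cv2.contourArea)
    h=cv2.convexHull(h).reshape(-1,2); P=world_z("top",h,.056)[:,:2]
    A=np.c_[2*P,np.ones(len(P))]; s=np.linalg.lstsq(A,(P**2).sum(1),rcond=None)[0]; c=s[:2]; R=np.sqrt(s[2]+c@c)
    print("axis",c.round(4),"R",R.round(4))
    # flange line
    v,u=np.mgrid[:480,:640]; q=world_z("top",np.c_[u.ravel(),v.ravel()],.056).reshape(480,640,3)[...,:2]-c
    ra=np.hypot(q[...,0],q[...,1]); L=(ra>.028)&(ra<.042)&(g<75)
    a=np.degrees(np.arctan2(q[L][:,1],q[L][:,0])); print("flange line",L.sum(),np.median(a).round(1),np.std(a).round(1))
    # bar top
    t=world_z("top",np.c_[u.ravel(),v.ravel()],.098).reshape(480,640,3)[...,:2]-c
    rt=np.hypot(t[...,0],t[...,1]); B=(W[...,2]>.088)&(W[...,2]<.115)&(rt<.035)
    X=t[B]; b=cv2.minAreaRect((X*1000).astype(np.float32)); cc=X.mean(0); e=np.linalg.svd(X-cc,full_matrices=0)[2][0]
    D=B&(g<60)&(rt>.008); 
    dk=t[D].mean(0) if D.any() else np.zeros(2)
    if e@dk<0:e=-e
    print("bar",B.sum(),"mean",cc.round(4),"ang",np.degrees(np.arctan2(e[1],e[0])).round(1),"minrect",b,"dark ang",D.sum(),np.degrees(np.arctan2(dk[1],dk[0])).round(1))
    return c
if __name__=="__main__":
    import sys
    if len(sys.argv)>1:
        im,d=r.capture("top"); cv2.imwrite(f"pics/{sys.argv[1]}.png",im)
    else: im,d=cv2.imread("pics/top0.png"),np.load("top0.npy")
    meas(im,d)
    s=r.get_state(); print(s["time_s"],s["tcp_pos"],s["eef_rot"],s["joints"].round(1))
E
python3 meas.py
python3 - <<'E'
from h import *
from scipy.spatial.transform import Rotation as R
print(R.from_euler("xyz",r.get_state()["eef_rot"],degrees=True).as_matrix().round(3))
E
```

```text
axis [ 0.4621 -0.1274] R 0.0448
flange line 20 -42.0 2.1
bar 247 mean [ 0.0005 -0.0001] ang 30.4 minrect ((0.6450996398925781, -0.004207611083984375), (48.6895751953125, 14.209238052368164), 30.23169708251953) dark ang 12 29.7
0.4 [0.19354775 0.64655653 0.22641484] [100.99971835  89.98387181 -95.66414838] [ 89.8  20.6   0.7  -0.  -70.1 -16.5]
[[-0.    -0.287 -0.958]
 [-0.    -0.958  0.287]
 [-1.     0.    -0.   ]]
```

The choice is confirmed: one wing carries the line at 30.4°, the flange line is at −42°, and the axis is at (0.462, −0.127). It needs about 72° clockwise. I'll move over it first.

```bash
python3 -m creep '[[0,0,0,0,1.5,-1.8,100],[0,0,0,0,3,-3.6,100],[0,0,0,0,3,-3.6,100],[0,0,0,0,3,-3.6,100],[0,0,0,0,3,-3.6,100],[0,0,0,0,3,-3.6,100],[0,0,0,0,3,-3.6,100],[0,0,0,0,3,-3.6,100]]' 20
python3 -m creep '[[0,0,0,0,3,-3.6,100],[0,0,0,0,3,-3.6,100],[0,0,0,0,4.4,-1.6,100],[0,0,0,0,4.4,-1.6,100],[0,0,0,0,4.4,-1.6,100],[0,0,0,0,4.4,-1.6,100],[0,0,0,0,4.4,-1.6,100],[0,0,0,0,4.4,-1.6,100]]'
python3 -m creep '[[0,0,0,0,2,-0.7,100],[-0.1,0,0,0,0,0,100],[-0.14,0,0,0,0,0,100],[-0.14,0,0,0,0,0,100],[-0.14,0,0,0,0,0,100],[-0.14,0,0,0,0,0,100],[-0.1,0,0,0,0,0,100],[0,0,0,0,0,0,100]]'
cat > st.py <<'E'
from h import *
from scipy.spatial.transform import Rotation as R
s=r.get_state(); M=R.from_euler("xyz",s["eef_rot"],degrees=True).as_matrix()
t=np.array([.4623,-.1274,.068]); print("t",s["time_s"],"pos",s["tcp_pos"].round(4),"y ang",np.degrees(np.arctan2(M[1,1],M[0,1])).round(2),"xaxis",M[:,0].round(3))
print("tool shift cm to grasp",((t-s["tcp_pos"])@M*100).round(2),"F",s["contact_force"].round(1),"M",s["moment"].round(2),"w",s["gripper_width"].round(4),"J",s["joints"].round(1))
E
python3 st.py
```

```text
time_s: 1.2
tcp_pos: [0.3884, 0.352, 0.2269]
eef_rot: [-104.0, 90.0, 59.4]
contact_force: [0.8, 0.7, -0.4]
gripper_width: 0.0879
time_s: 2.0
tcp_pos: [0.4555, -0.0067, 0.2271]
eef_rot: [-142.6, 89.9, 20.8]
contact_force: [0.3, -0.1, 0.4]
gripper_width: 0.0877
time_s: 2.8
tcp_pos: [0.4567, -0.0261, 0.2267]
eef_rot: [179.9, 90.0, 26.9]
contact_force: [0.6, -0.5, 0.1]
gripper_width: 0.0874
t 2.8 pos [ 0.4567 -0.0261  0.2267] y ang -63.04 xaxis [ 0.  0. -1.]Traceback (most recent call last):
  File "st.py", line 5, in <module>
    print("tool shift cm to grasp",((t-s["tcp_pos"])@M*100).round(2),"F",s["contact_force"].round(1),"M",s["moment"].round(2),"w",s["gripper_width"].round(4),"J",s["joints"].round(1))
                                                                                                                                  ^^^^^^^^^^^^^^^^^^^^^^^^
AttributeError: 'float' object has no attribute 'round'
```

```bash
sed -i 's/s\["gripper_width"\].round(4)/s["gripper_width"]/' st.py; python3 -m creep '[[-0.06,0,0,0,0,0,100],[0,0,0,0,0,0,100]]'; python3 st.py
```

```text
time_s: 3.0
tcp_pos: [0.4567, -0.0261, 0.2267]
eef_rot: [171.9, 90.0, 22.1]
contact_force: [-0.1, 0.3, 0.1]
gripper_width: 0.0878
t 3.0 pos [ 0.4567 -0.0261  0.2267] y ang -59.79 xaxis [ 0.  0. -1.]
tool shift cm to grasp [15.87  9.04  4.62] F [-0.1  0.3  0.1] M [-0.1  -0.05 -0.03] w 0.08776347104764483 J [ 21.5  -0.5 -25.4  -0.  -65.   98.7]
```

```bash
python3 -m creep '[[0,0,0,0,3,1.54,100],[0,0,0,0,3,1.54,100],[0,0,0,0,3,1.54,100],[0,0,0,2,0,0,100],[0,0,0,3,0,0,100],[0,0,0,2,0,0,100],[0,0,0,0,0,0,100],[0,0,0,0,0,0,100]]'; python3 st.py
```

```text
time_s: 3.8
tcp_pos: [0.4625, -0.1272, 0.1571]
eef_rot: [33.6, 90.0, -116.1]
contact_force: [0.3, -1.0, 0.8]
gripper_width: 0.0877
t 3.8 pos [ 0.4625 -0.1272  0.1571] y ang -59.77 xaxis [-0. -0. -1.]
tool shift cm to grasp [8.91 0.   0.03] F [ 0.3 -1.   0.8] M [-0.04 -0.1  -0.05] w 0.08769724768689756 J [  8.2   5.5 -29.    0.  -55.5 112. ]
```

```bash
python3 -m creep '[[0.02,0,0,3,0,0,100],[0,0,0,3,0,0,100],[0,0,0,2.2,0,0,70],[0,0,0,0.7,0,0,50],[0,0,0,0,0,0,30]]' 25; python3 st.py;  python3 -m creep '[[0,0,0,0,0,0,10],[0,0,0,0,0,0,10],[0,0,0,0,0,0,10],[0,0,0,0,0,0,10],[0,0,0,0,0,0,10],[0,0,0,0,0,0,10]]' 25; python3 st.py
```

```text
time_s: 4.3
tcp_pos: [0.4627, -0.127, 0.068]
eef_rot: [37.6, 90.0, -113.2]
contact_force: [0.3, 0.5, -0.6]
gripper_width: 0.0692
t 4.3 pos [ 0.4627 -0.127   0.068 ] y ang -60.84 xaxis [-0. -0. -1.]
tool shift cm to grasp [-0.    0.01  0.06] F [ 0.3  0.5 -0.6] M [-0.01 -0.02  0.04] w 0.06924979129755157 J [  8.2  12.1 -35.3   0.  -42.6 110.9]
time_s: 4.9
tcp_pos: [0.4623, -0.1271, 0.0677]
eef_rot: [153.9, 90.0, 3.0]
contact_force: [0.1, -0.7, -0.7]
gripper_width: 0.0212
t 4.9 pos [ 0.4623 -0.1271  0.0677] y ang -60.83 xaxis [ 0.  0. -1.]
tool shift cm to grasp [-0.03  0.03  0.02] F [ 0.1 -0.7 -0.7] M [-0.03 -0.12 -0.02] w 0.021161007417847898 J [  8.2  12.1 -35.4   0.  -42.6 111. ]
```

```bash
python3 -m creep '[[0,0,0,0,0,0,10],[0,0,0,0,0,0,5],[0,0,0,0,0,0,5],[0,0,0,0,0,0,5]]' 25; python3 st.py
```

```text
time_s: 5.3
tcp_pos: [0.4619, -0.1266, 0.0676]
eef_rot: [-78.2, 90.0, 130.9]
contact_force: [-3.4, 4.9, 4.4]
gripper_width: 0.0136
t 5.3 pos [ 0.4619 -0.1266  0.0676] y ang -60.84 xaxis [-0.001  0.001 -1.   ]
tool shift cm to grasp [-0.04  0.09  0.01] F [-3.4  4.9  4.4] M [ 1.72  0.79 -0.09] w 0.013599416513223262 J [ 8.20e+00  1.21e+01 -3.54e+01 -1.00e-01 -4.26e+01  1.11e+02]
```

```bash
python3 -m creep '[[0.06,0,0,0,0,0,5],[0.12,0,0,0,0,0,5],[0.12,0,0,0,0,0,5],[0.12,0,0,0,0,0,5],[0,0,0,0,0,0,5]]' 30; python3 st.py; python3 -m creep '[[0.12,0,0,0,0,0,5],[0.12,0,0,0,0,0,5],[0.12,0,0,0,0,0,5],[0.12,0,0,0,0,0,5],[0.12,0,0,0,0,0,5],[0.08,0,0,0,0,0,5],[0,0,0,0,0,0,5],[0,0,0,0,0,0,5]]'; python3 st.py; python3 meas.py top1
```

```text
time_s: 5.8
tcp_pos: [0.462, -0.1267, 0.0676]
eef_rot: [-44.1, 90.0, 140.9]
contact_force: [-3.3, 4.8, 3.7]
gripper_width: 0.0134
t 5.8 pos [ 0.462  -0.1267  0.0676] y ang -85.0 xaxis [-0.  0. -1.]
tool shift cm to grasp [-0.04  0.07 -0.03] F [-3.3  4.8  3.7] M [ 1.56  0.97 -0.1 ] w 0.013388109199038867 J [  8.2  12.1 -35.4  -0.  -42.6  86.8]
time_s: 6.6
tcp_pos: [0.4619, -0.127, 0.0676]
eef_rot: [18.1, 90.0, 164.5]
contact_force: [-3.7, 3.7, 5.1]
gripper_width: 0.0141
t 6.6 pos [ 0.4619 -0.127   0.0676] y ang -123.61 xaxis [-0.001  0.    -1.   ]
tool shift cm to grasp [-0.04  0.01 -0.05] F [-3.7  3.7  5.1] M [ 1.35  1.29 -0.04] w 0.01406557082306289 J [  8.2  12.1 -35.4  -0.  -42.6  48.2]
axis [ 0.5177 -0.1083] R 0.0061
flange line 616 63.5 122.7meas.py:20: RuntimeWarning: Mean of empty slice.
  X=t[B]; b=cv2.minAreaRect((X*1000).astype(np.float32)); cc=X.mean(0); e=np.linalg.svd(X-cc,full_matrices=0)[2][0]
  ret = um.true_divide(
Traceback (most recent call last):
  File "meas.py", line 31, in <module>
    meas(im,d)
    ~~~~^^^^^^
  File "meas.py", line 20, in meas
    X=t[B]; b=cv2.minAreaRect((X*1000).astype(np.float32)); cc=X.mean(0); e=np.linalg.svd(X-cc,full_matrices=0)[2][0]
                                                                            ~~~~~~~~~~~~~~~~~~~~~~~~~~~~~~~~~~~~~~^^^
IndexError: index 0 is out of bounds for axis 0 with size 0
```

Run:
```python
from h import *
c=np.array([.4620,-.1271])
v,u=np.mgrid[:480,:640]
for n in("top","scene"):
    g=cv2.cvtColor(cv2.imread(f"pics/{n}0.png"),cv2.COLOR_BGR2GRAY).astype(float)
    # polar resample at z=.056
    th=np.radians(np.arange(-75,-10,.5)); rr=np.arange(.027,.0435,.001)
    P=np.array([[c[0]+a*np.cos(t),c[1]+a*np.sin(t),.056] for a in rr for t in th]); p=project(n,P).astype(np.float32)
    G=cv2.remap(g.astype(np.float32),p[:,0].reshape(len(rr),-1),p[:,1].reshape(len(rr),-1),cv2.INTER_LINEAR)
    w=np.clip(np.median(G,1,keepdims=True)-25-G,0,None); w[:,np.abs(np.degrees(th)+42)>18]=0
    XY=P[:,:2].reshape(len(rr),len(th),2)
    cen=(w@np.degrees(th))/w.sum(1); print(n,cen.round(1),cen.mean().round(2))
    x=rr*np.cos(np.radians(cen)); y=rr*np.sin(np.radians(cen)); print("direction",np.degrees(np.arctan2(*np.polyfit(x,y,1)[:1],1)))
```

```text
top [-43.  -42.8 -42.7 -42.2 -42.2 -42.1 -42.1 -42.3 -42.2 -42.5 -42.6 -42.7
 -42.9 -42.8 -43.  -42.9 -42.9] -42.58
direction -43.58071280133524
scene [-44.2 -44.  -43.7 -43.6 -43.5 -43.6 -43.5 -43.3 -43.1 -43.2 -43.5 -43.9
 -43.9 -43.8 -43.7 -43.7 -43.9] -43.65
direction -43.62389108091211
```

```bash
python3 -m creep '[[0.08,0,0,0,0,0,5],[0.05,0,0,0,0,0,5],[0.025,0,0,0,0,0,5],[0,0,0,0,0,0,5],[0,0,0,0,0,0,5]]'; python3 st.py
```

```text
time_s: 7.15
tcp_pos: [0.4619, -0.1271, 0.0676]
eef_rot: [37.7, 90.0, 175.2]
contact_force: [-4.0, 3.3, 4.6]
gripper_width: 0.014
t 7.15 pos [ 0.4619 -0.1271  0.0676] y ang -132.53 xaxis [-0.001  0.    -1.   ]
tool shift cm to grasp [-0.04 -0.   -0.05] F [-4.   3.3  4.6] M [ 1.35  1.26 -0.11] w 0.014010521348119542 J [  8.2  12.1 -35.4  -0.  -42.6  39.3]
```

```bash
python3 -m creep '[[0,0,0,0,0,0,30],[0,0,0,0,0,0,60],[0,0,0,0,0,0,90],[0,0,0,0,0,0,90],[0,0,0,0,0,0,90],[0,0,0,-1,0,0,90],[0,0,0,-3,0,0,90],[0,0,0,-4,0,0,90]]'; python3 -m creep '[[0,0,0,-4,0,0,90],[0,0,0,-3,0,0,90],[0,0,0,0,-4,1.5,90],[0,0,0,0,-4,1.5,90],[0,0,0,0,-4,1.5,90],[0,0,0,0,-4,1.5,90],[0,0,0,0,-4,1.5,90],[0,0,0,0,-4,1.5,90]]'; python3 st.py; python3 meas.py top2
python3 - <<'E'
from h import *
a=cv2.imread("pics/top2.png")[240:350,280:390]; s,_=r.capture("scene"); cv2.imwrite("pics/scene2.png",s)
o=np.zeros((440,800,3),np.uint8); o[:,:440]=cv2.resize(a,(440,440),interpolation=2); o[:340,440:]=cv2.resize(s[180:265,240:330],(360,340),interpolation=2); cv2.imwrite("pics/crop2.png",o)
E
```

```text
time_s: 7.95
tcp_pos: [0.461, -0.1272, 0.1478]
eef_rot: [48.8, 89.8, -173.9]
contact_force: [1.2, -0.5, 0.5]
gripper_width: 0.0726
time_s: 8.75
tcp_pos: [0.5594, 0.112, 0.2186]
eef_rot: [-116.0, 89.9, 21.3]
contact_force: [0.6, -0.0, 0.4]
gripper_width: 0.0788
t 8.75 pos [0.5594 0.112  0.2186] y ang -132.71 xaxis [ 0.001  0.    -1.   ]
tool shift cm to grasp [15.05 24.19 -9.09] F [ 0.6 -0.   0.4] M [-0.05 -0.13  0.05] w 0.0788477918852723 J [ 31.   11.  -13.5   0.  -65.4  16.3]
axis [ 0.4621 -0.1274] R 0.0453
flange line 18 -41.8 1.9
bar 243 mean [ 0.0006 -0.0008] ang -43.9 minrect ((0.5977439880371094, -0.00710296630859375), (13.950017929077148, 47.78306579589844), 44.76619338989258) dark ang 12 -41.2
8.8 [0.56208877 0.1165112  0.21814038] [-117.07602388   89.86208343   20.33162486] [ 31.2  11.3 -13.2   0.  -65.3  16.1]
```

View pics/crop2.png

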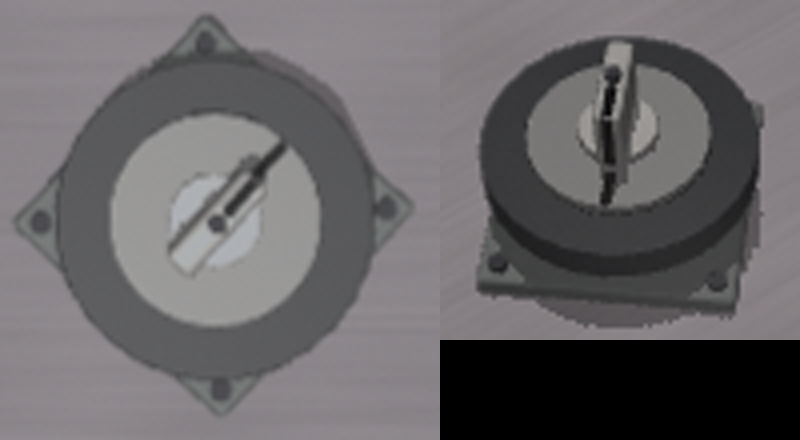

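The crop shows the wing line at (240,195) and the flange line at (270,160) forming one straight line in the top view. In the scene view they meet at about (607,170). I'll let the arm settle, check that the other things haven't moved, and hand in.

```bash
python3 -m creep '[[0,0,0,0,-3,1,90],[0,0,0,0,0,0,90],[0,0,0,0,0,0,90],[0,0,0,0,0,0,90]]'
python3 - <<'E'
from h import *
s,_=r.capture("scene"); a=cv2.imread("pics/scene0.png")
for n,(x,y) in dict(crystal=(432,280),rh=(417,168),g1=(163,245),g2=(187,345)).items():
    print(n,cv2.absdiff(s,a)[y-18:y+18,x-18:x+18].mean().round(1))
from meas import meas
meas(*r.capture("top"))
print(r.get_state()["time_s"],r.close_job())
E
```

```text
time_s: 9.25
tcp_pos: [0.5716, 0.1385, 0.2179]
eef_rot: [49.2, 90.0, -173.5]
contact_force: [-0.3, 0.4, -0.1]
gripper_width: 0.0789
crystal 9.2
rh 9.8
g1 6.4
g2 6.9
axis [ 0.4621 -0.1274] R 0.0453
flange line 18 -41.8 1.9
bar 244 mean [ 0.0006 -0.0007] ang -43.9 minrect ((0.5890607833862305, -0.019657135009765625), (13.950017929077148, 47.78306198120117), 44.76617431640625) dark ang 12 -41.3
the job is handed in; nothing more can be done
9.35 None
```

I slackened the engraved nut on the large grey wheel by turning it about 72° clockwise in one grip, and its line now meets the flange line. I then let go, backed the arm clear, and handed the job in at 9.35 s; no verdict is reported.

- **Alignment:** The last top view puts the wing at −41° to −44° and the flange line at −42° to −43.6°, depending on the method. The methods differ by about 2°, so the alignment is only confirmed to about that. In the close crop from both cameras the two lines look like one straight line.
- **Never tightened:** I gripped the nut about 1° clockwise of its measured angle, so closing the fingers would not turn it the wrong way, and every turn after that was clockwise.
- **Plain nut, crystal and green look-alikes:** The arm never went near them below z 0.2 m. My before-and-after picture comparison came out at 6 to 10 grey levels at all four, which I did not follow up. It was similar everywhere, so I take it as a change in lighting or noise rather than movement, but it does not prove they stayed put.
- **Forces:** Readings taken between moves stayed below about 8 N.

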